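# Brace a feeding bottle in its holder and unscrew the tight cap

### The arm

A 6-joint arm with a two-finger parallel gripper is mounted at the origin on the work surface. World frame = base frame: x ahead of the robot, y to its left, z up, the work surface at z = 0. Lengths are in m, angles in rad, forces in N, time in s.
With the tool pointing down it reaches from about 0.2 to 0.875 m from the base axis. Payload 3.4 kg.
Tool frame: the origin (TCP) lies midway between the tips of the shut fingers; the grasp point (between the pads) lies 19 mm behind it; z points along the fingers, y is the line along which they close (so a half turn about z gives the same grasp; the last joint's range is limited). The gripper opens to 94 mm and grips with 3 to 60 N. Pads are 16 mm wide; open, the fingers measure 119 mm over their backs; the gripper's body (75 mm by 177 mm) begins 78 mm behind the grasp point.
Start: joints at [-1.371, 0.276, 1.505, -0, 1.361, -0.121], TCP at [0.181, -0.546, 0.205] pointing down, gripper open.
Joint ranges: [-2.89, 2.89], [-0.75, 2.08], [0.22, 2.7], [-1.18, 4.32], [0.11, 2.71], [-2.7, 2.7]. Speed limits (rad/s): [2.57, 2.57, 3.14, 3.14, 3.14, 3.14].

### API

Orientations are given as [roll, pitch, yaw] about the fixed x, y, z axes, in that order (R = Rz(yaw) Ry(pitch) Rx(roll)).
In Python, from workcell import * gives the robot as it stands.
- The arm moves only by the shell command python3 -m pendant 'ROWS' [FORCE]. ROWS is text: rows parted by semicolons, each of 7 numbers parted by spaces: the shift along the tool's x, y, z each as a share of 0.08 m, from -1 to 1, then the turn, a rotation vector about the tool's x, y, z each as a share of pi/4 rad, from -1 to 1, then the opening, from -1 (shut) to 1 (fully open). In form: x y z wx wy wz jaw; .... A call has 1 to 20 rows; each row is the pose to reach, as a shift and turn from the pose commanded when the call began, along the tool's axes at that moment; what a row does not reach only later rows make up. A row lasts 1/10 s, in which the tool goes at most 50 mm and 8.59 degrees, less where a joint would pass 70% of its speed; a pose out of reach is approached as far as the arm can. A call with a number of a shift or a turn outside -1 to 1 is refused whole. A call with a gripper value outside its range is refused whole. The fingers move at their own pace and stop on an object; FORCE is the grip in N (left out, the last holds). Time passes only in rows, so rows that repeat a pose let the fingers close. It gives the time, the measured TCP pose, the force, the opening and the grip force at its end, in the units of the state.
- get_obs(): the state, without advancing time (a new reading comes with each control period).
- read_camera(name): name is "side" or "top" or "wrist"; returns a dict with "color" (420x560x3 uint8, blue, green, red), "camera_matrix" (3x3 intrinsics, pixels), "dist_coeffs" ([k1, k2, p1, p2, k3] as OpenCV has them; the pictures are not rectified), "rvec" (rotation vector, rad) and "tvec" (3), from world to camera coordinates, as OpenCV has them. Camera axes: x right, y down, z forward; pixel columns grow to the right and rows downward; lengths in m; the calibration is good to about 2 mm. A picture is of the moment at which its call begins. There is no depth.
- job_done(): hands the job in; it is judged then, once.
The state is a dict: "clock": time; "qpos": joint angles; "joint_vel": joint speeds; "joint_efforts": joint torques, N m; "tool_pos": TCP position; "orientation": TCP orientation; "ft_force": force on the tool from outside, world axes, zero at the start; "wrist_torque": the same for the moment, N m; "gripper_width": finger opening in m; "grasp_force": force on a finger pad.
Only numpy, scipy, OpenCV 4.12 (cv2) and the standard library are available. Lean on these libraries where they do the work, as an engineer would, in place of code of your own. Each camera call takes 0.05 s, during which the arm holds its last target. There are 200 camera calls.

### The job

Take the capped square glass feeding bottle, set it upright and fully home in the square steel holder so that the holder braces it, then unscrew its tight white cap counterclockwise (seen from above) until the thread lets go, about a sixth of a turn. Lift the cap straight off and finish still holding it level and still over the bottle, with its lower edge about two centimetres above the open neck; do not put it down or let go. The bottle stays seated in the holder, and the open bottle, the pacifier case and the nipple are left alone.

Things in the scene. Friction and masses are not known exactly. Their poses are not given: they have to be found in the camera images.
- bottle: The feeding bottle, clear glass, 0.22 to 0.35 kg, loose, standing on the ledge at the start with the cap screwed on. Square body 56 x 56 mm, 88 mm high (sides along its x and y), then a round neck of 34 mm diameter up to the rim at 112 mm. Origin at the centre of its underside, z up.
- rim (a point): Centre of the bottle's open mouth, 112 mm above its underside (hidden in the cap at first). Round the neck are three glass thread ledges, out to 43 mm diameter. The cap's three lugs lie under them: it is caught up to 0.82 rad counterclockwise (from above) relative to the bottle, free from 0.85 to 1.35, and meets a hard stop at 1.39 rad. Clockwise it is blocked.
- cap: Round white plastic screw cap on the bottle, finely ribbed, 52 mm diameter, 42 mm high, 0.06 kg. Origin at the centre of its lower edge, z up, 91 mm above the bottle's origin when screwed on (cap's top at 133 mm), its x axis then parallel to the bottle's. A sprung seal makes it tight (up to about 0.5 N m); once free, the seal pushes it up 1 to 2 mm. It clears the rim after 21 mm of rise.
- cap_grip (a point): Point on the cap's axis 33 mm above its lower edge, inside its solid upper part: a good height to grasp the cap from above, fingers at any yaw. While the cap is screwed on, the whole bottle can be carried by it.
- holder: Square steel bottle holder fixed to the ledge, 90 x 90 mm foot, open upward. Pocket 59.6 mm square, sides along its x and y, floor 6 mm above the origin, walls to 46 mm, then a lip flared outward to 56 mm. The bottle fits at any quarter turn with 1.8 mm play a side and turns about 0.07 rad either way before the walls brace it. Origin at the centre of its underside, z up.
- open_bottle: Bystander: round glass bottle without a cap, 60 mm diameter, 105 mm high, loose. Origin at the centre of its underside.
- case: Bystander: white plastic pacifier case, clipped shut, 55 x 80 x 38 mm, loose. Origin at the centre of its underside.
- nipple: Bystander: mint silicone nipple standing on its 44 mm flange, 46 mm high, loose. Origin at the centre of its underside.
There are look-alikes about, which are no part of the job. Leave any purple look-alike of the bottle alone. Leave any blue look-alike of the cap alone.

How it is judged:
By the outcome, as a careful person would: the job done as asked, in the order asked, and still so for the second after the job is handed in, while the arm keeps its last pose, push and grip.
It also fails if it takes over 54 s, if anything falls off the work surface, if the arm or the gripper's body presses on something with over 40 N, if the wrist force passes 120 N, or if a joint passes its speed limit or range.

## Working session

There is one attempt and no reset: what is moved stays moved. The work goes in short steps, Python scripts to look and compute and a shell command to move; the robot and the scene stay as the last step left them, time stands still between calls to the robot, and variables do not carry over. Pictures are saved under pics/ and viewed, at most 10 in all, crops included, and the job is handed in when it is done.

```bash
mkdir -p pics
python3 - <<'E'
from workcell import *
import cv2,numpy as np
o=get_obs();print(o)
ims=[]
for n in("top","side"):
    r=read_camera(n);cv2.imwrite(f"pics/{n}0.png",r["color"]);np.savez(f"pics/{n}0.npz",**r);print(n,r["camera_matrix"],r["dist_coeffs"],r["rvec"],r["tvec"])
E
```

```text
{'clock': 0.0, 'qpos': array([-1.37098333e+00,  2.76576509e-01,  1.50612720e+00, -3.41391545e-05,
        1.36071963e+00, -1.20988613e-01]), 'joint_vel': array([ 3.08689134e-04,  4.01614667e-05,  3.97423690e-04, -1.28084122e-03,
        1.17954785e-03,  5.90180346e-04]), 'joint_efforts': array([-2.39054563e-03, -4.04585981e+01, -2.37229532e+01,  6.99434825e-02,
        3.44790705e-02, -1.50616265e-04]), 'tool_pos': array([ 0.1811853 , -0.54509332,  0.20461767]), 'orientation': array([-3.13977132e+00, -1.87821202e-04,  3.20808584e-01]), 'ft_force': array([0.10764121, 0.45924166, 0.6372492 ]), 'wrist_torque': array([ 0.04370585,  0.04500189, -0.04792934]), 'grasp_force': 0.0, 'gripper_width': 0.09361693976646035}
top [[534.91172209   0.         275.8944476 ]
 [  0.         534.91172209 207.08194044]
 [  0.           0.           1.        ]] [-0.05100829  0.          0.          0.          0.        ] [ 2.11797325 -2.14212865  0.16981213] [0.00816973 0.61722719 1.17601282]
side [[481.70091331   0.         275.35616088]
 [  0.         481.70091331 214.0464396 ]
 [  0.           0.           1.        ]] [-0.01233923  0.          0.          0.          0.        ] [ 2.39643274 -0.22103437  0.09271178] [-0.62783531  0.16545551  0.95721628]
```

View pics/top0.png

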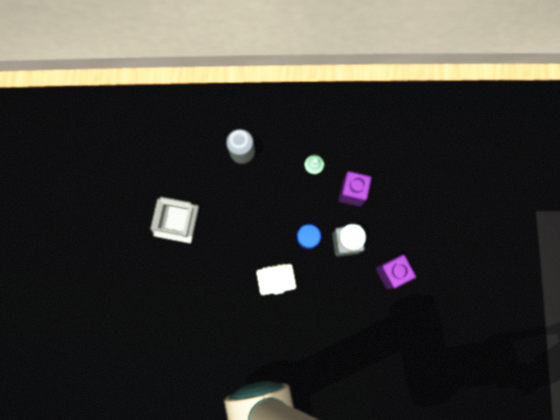

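View pics/side0.png

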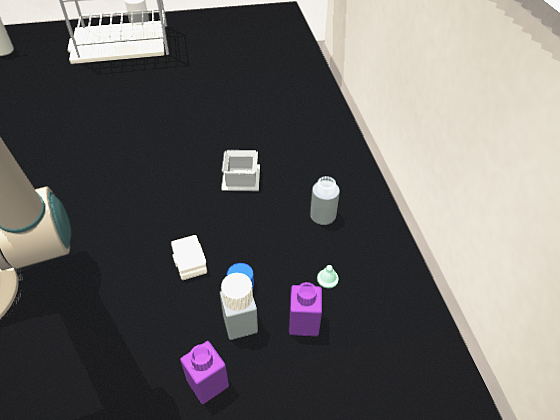

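The top view shows the white-capped bottle at (350,240), the holder at (175,220), purple look-alikes at (355,190) and (397,270), and the blue cap at (308,236). The side view shows the same bottle at (238,305) and the holder at (241,170).

```bash
cat > h.py <<'E'
import cv2,numpy as np
def ray(r,uv):
    K,d=np.array(r["camera_matrix"]),np.array(r["dist_coeffs"]);R=cv2.Rodrigues(np.array(r["rvec"],float))[0]
    n=cv2.undistortPoints(np.array(uv,float).reshape(-1,1,2),K,d).reshape(-1,2)
    D=np.c_[n,np.ones(len(n))]@R; C=-R.T@np.array(r["tvec"],float).ravel(); return C,D
def plane(r,uv,z):
    C,D=ray(r,uv); return C+D*((z-C[2])/D[:,2])[:,None]
def proj(r,P):
    return cv2.projectPoints(np.array(P,float).reshape(-1,3),np.array(r["rvec"],float),np.array(r["tvec"],float),np.array(r["camera_matrix"]),np.array(r["dist_coeffs"]))[0].reshape(-1,2)
E
python3 - <<'E'
from h import *
t=np.load("pics/top0.npz");s=np.load("pics/side0.npz")
I=t["color"];J=s["color"]
w=cv2.resize(I[205:275,315:435],None,fx=6,fy=6,interpolation=cv2.INTER_CUBIC)[:, :400]
a=cv2.resize(I[185:255,140:210],None,fx=6,fy=6,interpolation=cv2.INTER_CUBIC)
b=cv2.resize(J[255:345,205:270],None,fx=4.5,fy=4.5,interpolation=cv2.INTER_CUBIC)[:390]
c=cv2.resize(J[140:200,210:270],None,fx=6,fy=6,interpolation=cv2.INTER_CUBIC)
A=np.zeros((600,800,3),np.uint8)
w=cv2.resize(I[210:270,325:375],None,fx=6,fy=6,interpolation=cv2.INTER_CUBIC)[:300]
a=cv2.resize(I[190:250,145:205],None,fx=5,fy=5,interpolation=cv2.INTER_CUBIC)
b=cv2.resize(J[265:345,210:270],None,fx=3.75,fy=3.75,interpolation=cv2.INTER_CUBIC)
c=cv2.resize(J[140:200,210:270],None,fx=5,fy=5,interpolation=cv2.INTER_CUBIC)
for k,(im,x,y) in enumerate([(w,0,0),(a,400,0),(b,0,300),(c,400,300)]):A[y:y+im.shape[0],x:x+im.shape[1]]=im
cv2.imwrite("pics/crops.png",A)
# cap: white mask in top
m=(cv2.inRange(I,(225,225,225),(255,255,255)))
n,l,st,ce=cv2.connectedComponentsWithStats(m)
for i in range(1,n):
    if st[i,4]>60 and ce[i,1]>90: print("top",st[i],ce[i],plane(t,ce[i],.133))
m=(cv2.inRange(J,(235,235,235),(255,255,255)))
n,l,st,ce=cv2.connectedComponentsWithStats(m)
for i in range(1,n):
    if st[i,4]>60: print("side",st[i],ce[i],plane(s,ce[i],.133))
E
```

```text
top [230 131  17  17 110] [238.29090909 138.8       ] [[0.7563962 0.0814041 0.133    ]]
top [166 207  22  24 394] [176.42893401 218.58121827] [[0.58116362 0.2138102  0.133     ]]
top [340 225  25  25 492] [352.09552846 236.75406504] [[ 0.53775348 -0.16041895  0.133     ]]
top [155 232  36  10 136] [172.77941176 236.36029412] [[0.54296781 0.22086681 0.133     ]]
top [257 265  38  29 873] [275.75601375 279.20733104] [[0.45025934 0.00246018 0.133     ]]
top [237 399  22  21 212] [244.81132075 407.73113208] [[0.19141202 0.06798011 0.133     ]]
side [163   0 163  41 809] [268.81334981  10.86897404] [[0.77531638 0.84025272 0.133     ]]
side [544   0  16  12 106] [553.96226415   3.76415094] [[1.70171688 0.73499137 0.133     ]]
side [  74   19   89   25 1210] [115.85867769  31.83471074] [[0.30721428 0.78636282 0.133     ]]
side [  68   38   96   22 1098] [114.96357013  48.61839709] [[0.30820175 0.68706751 0.133     ]]
side [228 151  32  22 169] [248.28402367 163.91715976] [[0.60572835 0.14055198 0.133     ]]
side [314 179  22  16 135] [325.6962963  186.03703704] [[0.75146354 0.0454456  0.133     ]]
side [ 36 188  11  16  70] [ 42.28571429 193.51428571] [[0.18488301 0.1272954  0.133     ]]
side [172 235  34  36 846] [187.57446809 252.62174941] [[ 0.46282972 -0.0758251   0.133     ]]
side [318 271  20  16  76] [325.72368421 280.96052632] [[ 0.69236251 -0.18044177  0.133     ]]
side [222 273  30  27 611] [236.18657938 285.42553191] [[ 0.53975111 -0.16158226  0.133     ]]
```

View pics/crops.png

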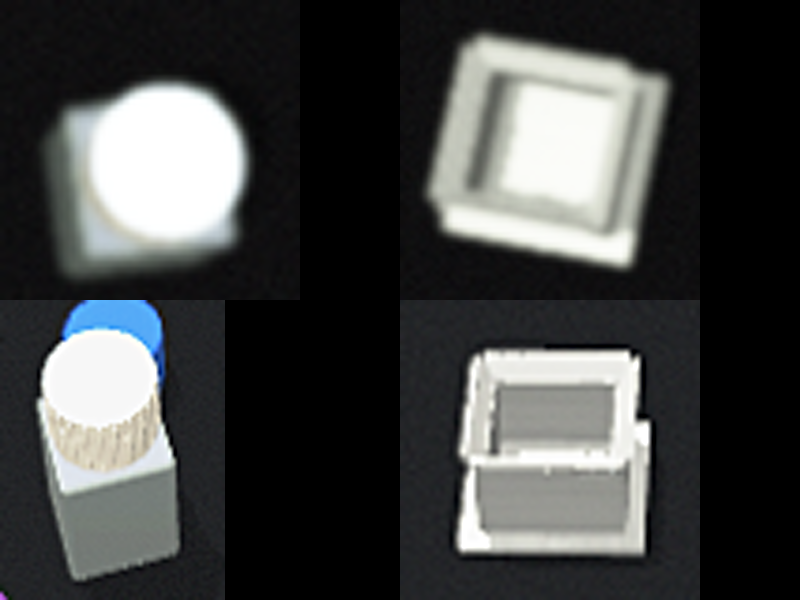

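The crops show the cap disc and bottle shoulder edges (tilted a little), and the holder's lip and foot corners clearly in both views. I'll compute poses from those corners.

Run:
```python
from h import *
t=np.load("pics/top0.npz");s=np.load("pics/side0.npz")
def P(r,pts,ox,oy,X,Y,f,z): 
    p=np.array(pts,float); return plane(r,(p-[ox,oy]+.5)/f-.5+[X,Y],z)
def ang(a): d=np.diff(a,axis=0)[:,:2]; return np.degrees(np.arctan2(d[:,1],d[:,0]))%90, np.linalg.norm(d,axis=1)
q=P(t,[(63,110),(90,258),(237,242)],0,0,325,210,6,.088);print("bot top",q[:,:2],ang(q),(q[0]+q[2])/2)
q=P(s,[(65,492),(175,462)],0,300,210,265,3.75,.088);print("bot side",q[:,:2],ang(q))
q=P(s,[(76,579),(179,553)],0,300,210,265,3.75,0);print("bot base side",ang(q))
for zf in(.004,.006):
  q=P(t,[(668,75),(632,268),(440,232)],400,0,145,190,5,zf);print("foot top",zf,ang(q),(q[0]+q[2])/2)
  q=P(s,[(459,553),(643,553),(650,422)],400,300,210,140,5,zf);print("foot side",zf,ang(q),(q[0]+q[2])/2)
q=P(t,[(480,35),(428,197),(614,233),(634,66)],400,0,145,190,5,.056);print("lip?",q[:,:2],ang(q),q.mean(0))
q=P(s,[(472,352),(464,460),(634,462),(638,352)],400,300,210,140,5,.056);print("lip side",ang(q),q.mean(0))
```

```text
bot top [[ 0.56284633 -0.12950924]
 [ 0.50816762 -0.13784584]
 [ 0.51335202 -0.19188682]] (array([8.66885149, 5.47986844]), array([0.05531058, 0.0542891 ])) [ 0.53809917 -0.16069803  0.088     ]
bot side [[ 0.51735707 -0.19053608]
 [ 0.56977387 -0.18403941]] (array([7.0653548]), array([0.05281787]))
bot base side (array([5.22856954]), array([0.05298609]))
foot top 0.004 (array([80.26683921, 78.8633712 ]), array([0.09387271, 0.09370415])) [0.59644908 0.24136809 0.004     ]
foot side 0.004 (array([79.64179905, 78.5518756 ]), array([0.08843813, 0.09398029])) [0.59777908 0.24045316 0.004     ]
foot top 0.006 (array([80.26683921, 78.8633712 ]), array([0.09372353, 0.09355523])) [0.59615667 0.24097172 0.006     ]
foot side 0.006 (array([79.64179905, 78.5518756 ]), array([0.08822225, 0.09375088])) [0.59758035 0.23833533 0.006     ]
lip? [[0.64431358 0.26668415]
 [0.56930459 0.28869574]
 [0.55187735 0.20305806]
 [0.62891016 0.19511991]] (array([73.64553397, 78.49739191, 84.11649391]), array([0.07817198, 0.08739291, 0.07744074])) [0.59860142 0.23838946 0.056     ]
lip side (array([80.69584512, 78.67099866, 79.44177265]), array([0.07756778, 0.07948144, 0.07896121])) [0.59796696 0.24126219 0.056     ]
```

Bottle at (0.5385,-0.161), yaw about 0.115; holder at (0.597,0.2405), yaw about -0.18 (mod 90°). Next I move over the bottle, where keeping the current yaw clears the neighbours.

```bash
for i in 1; do
python3 -m pendant '0.5 -0.27 0 0 0 0 1; 0.96 -0.525 0 0 0 0 1' >/dev/null
python3 -m pendant '0.5 -0.27 0 0 0 0 1; 0.96 -0.525 0 0 0 0 1' >/dev/null
python3 -m pendant '0.5 -0.27 0 0 0 0 1; 0.96 -0.525 0 0 0 0 1' >/dev/null
python3 -m pendant '0.5 -0.27 0 0 0 0 1; 0.96 -0.525 0 0 0 0 1'
python3 -m pendant '0.5 -0.27 0 0 0 0 1; 0.96 -0.525 0 0 0 0 1' >/dev/null
python3 -m pendant '0.5 -0.27 0 0 0 0 1; 0.96 -0.525 0 0 0 0 1; 0.96 -0.525 0 0 0 0 1'
done
python3 - <<'E'
from workcell import *
from h import *
r=read_camera("wrist");o=get_obs();print(o["clock"],o["tool_pos"],o["orientation"],o["qpos"])
cv2.imwrite("pics/w1.png",r["color"]);np.savez("pics/w1.npz",**r)
print(proj(r,[[.5385,-.161,.133]]))
E
```

```text
clock: 0.9
tool_pos: [0.4208, -0.2876, 0.2052]
orientation: [-3.141, 0.0, 0.321]
ft_force: [0.3, -0.9, -0.4]
gripper_width: 0.0943
grasp_force: 0.0
clock: 1.4
tool_pos: [0.5419, -0.1573, 0.2048]
orientation: [-3.14, -0.002, 0.326]
ft_force: [-0.6, -0.1, -0.0]
gripper_width: 0.0939
grasp_force: 0.0
1.45 [ 0.54005245 -0.15931422  0.20471632] [-3.14078720e+00  8.64247214e-04  3.24971953e-01] [-4.10442507e-01  2.59051099e-01  1.53073316e+00  1.78911205e-05
  1.35298965e+00  8.35378339e-01]
[[281.96541281 224.51747668]]
```

View pics/w1.png

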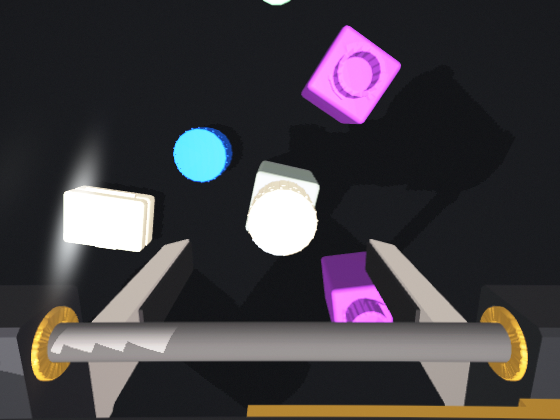

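The wrist view shows the white cap centred near (282,222), against a projected (282,224.5), so the estimate holds. The right finger is clear of the purple bottle at (355,300). Descend and grip.

```bash
python3 -m pendant '-0.025 0.014 0 0 0 0 1; -0.025 0.014 0.5 0 0 0 1; -0.025 0.014 0.9 0 0 0 1' >/dev/null
python3 -m pendant '0 0 0.2 0 0 0 1; 0 0 0.345 0 0 0 1; 0 0 0.345 0 0 0 1'
python3 -m pendant '0 0 0 0 0 0 -1; 0 0 0 0 0 0 -1; 0 0 0 0 0 0 -1; 0 0 0 0 0 0 -1; 0 0 0 0 0 0 -1; 0 0 0 0 0 0 -1' 60
```

```text
clock: 2.05
tool_pos: [0.5358, -0.1637, 0.1046]
orientation: [-3.14, 0.003, 0.319]
ft_force: [0.3, 0.1, -0.3]
gripper_width: 0.0938
grasp_force: 0.0
clock: 2.65
tool_pos: [0.5375, -0.1625, 0.1061]
orientation: [-3.141, -0.0, 0.321]
ft_force: [-0.3, 0.8, 0.2]
gripper_width: 0.0512
grasp_force: 60.0
```

```bash
python3 -m pendant '0 0 -0.2 0 0 0 -1; 0 0 -0.5 0 0 0 -1; 0 0 -0.8 0 0 0 -1; 0 0 -1 0 0 0 -1; 0 0 -1 0 0 0 -1'
python3 -m pendant '0.1 -0.2 0 0 0 0 -1; 0.28 -0.56 0 0 0 0 -1; 0.456 -0.91 0 0 0 0 -1' >/dev/null
python3 -m pendant '0.15 -0.3 0 0 0 0 -1; 0.3 -0.6 0 0 0 0 -1; 0.456 -0.91 0 0 0 0 -1' >/dev/null
python3 -m pendant '0.15 -0.3 0 0 0 0 -1; 0.3 -0.6 0 0 0 0 -1; 0.456 -0.91 0 0 0 0 -1' >/dev/null
python3 -m pendant '0.15 -0.3 0 0 0 0 -1; 0.3 -0.6 0 0 0 0 -1; 0.456 -0.91 0 0 0 0 -1' >/dev/null
python3 -m pendant '0.2 -0.4 0 0 0 0 -1; 0.36 -0.7 0 0 0 0 -1; 0.456 -0.91 0 0 0 0 -1; 0.456 -0.91 0 0 0 0.1 -1; 0.456 -0.91 0 0 0 0.24 -1; 0.456 -0.91 0 0 0 0.38 -1; 0.456 -0.91 0 0 0 0.38 -1; 0.456 -0.91 0 0 0 0.38 -1'
python3 - <<'E'
from workcell import *
from h import *
A=np.zeros((600,800,3),np.uint8)
for n in("top","side","wrist"):
    r=read_camera(n);np.savez(f"pics/{n}2.npz",**r);globals()[n]=r["color"]
    p=proj(r,[[.597,.2405,.056],[.597,.2405,.09]]);print(n,p)
o=get_obs();print(o["clock"],o["tool_pos"],o["orientation"],o["qpos"])
A[:300,:400]=cv2.resize(top[175:250,125:225],None,fx=4,fy=4,interpolation=cv2.INTER_CUBIC)
A[:300,400:]=cv2.resize(wrist,(400,300))
A[300:,:400]=cv2.resize(side[90:190,175:308],(400,300),interpolation=cv2.INTER_CUBIC)
cv2.imwrite("pics/c2.png",A)
E
```

```text
clock: 3.15
tool_pos: [0.5387, -0.1634, 0.1875]
orientation: [3.139, -0.003, 0.321]
ft_force: [-0.5, -0.0, -3.4]
gripper_width: 0.0512
grasp_force: 60.0
clock: 5.15
tool_pos: [0.5954, 0.2396, 0.1848]
orientation: [3.141, 0.002, 0.024]
ft_force: [0.4, 0.6, -4.2]
gripper_width: 0.0512
grasp_force: 60.0
top [[171.44100137 216.76517373]
 [168.36367278 214.49160824]]
side [[239.65519774 160.90648976]
 [238.93714563 149.94729366]]
wrist [[277.48481642 199.89370384]
 [277.40115902 209.16193927]]
5.3 [0.59578366 0.23973032 0.18549829] [3.14123851e+00 5.48579995e-04 2.32462350e-02] [ 2.74404756e-01  3.88163758e-01  1.38504179e+00 -2.10975115e-04
  1.36900649e+00  1.82199710e+00]
```

View pics/c2.png

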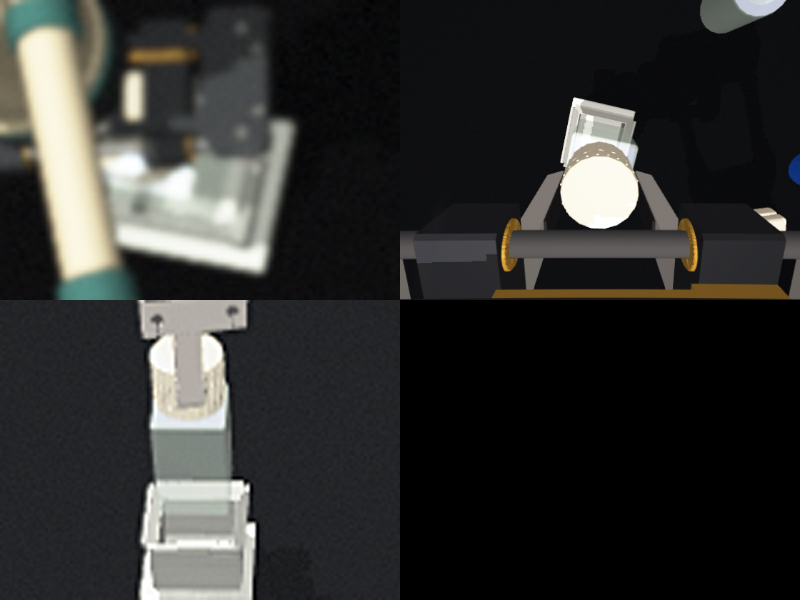

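The bottle is held over the holder, with the cap at (600,190) in the wrist pane and the holder's far corner visible. I'll enlarge wrist and side for an accurate relative measurement.

Run:
```python
from h import *
w=np.load("pics/wrist2.npz")["color"];s=np.load("pics/side2.npz")["color"]
A=np.zeros((600,800,3),np.uint8)
A[:,:400]=cv2.resize(w[130:280,230:330],None,fx=4,fy=4,interpolation=cv2.INTER_CUBIC)
A[:,400:]=cv2.resize(s[95:192,210:274],(400,606),interpolation=cv2.INTER_CUBIC)[:600]
cv2.imwrite("pics/c3.png",A)
```

```text
(no output)
```

View pics/c3.png

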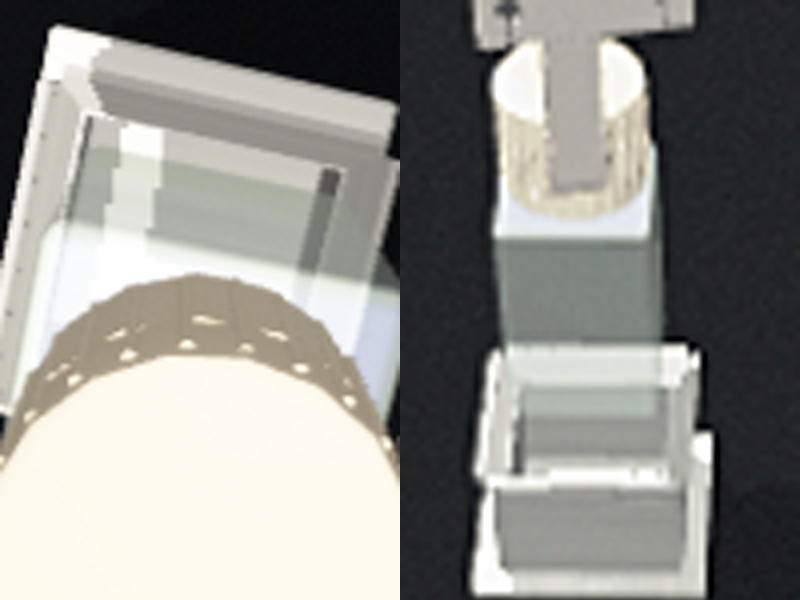

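Run:
```python
from h import *
w=np.load("pics/wrist2.npz");s=np.load("pics/side2.npz")
fw=lambda p:(np.array(p,float)+.5)/4-.5+[230,130]
fs=lambda p:(np.array(p,float)-[400,0]+.5)/6.25-.5+[210,95]
def ang(a): d=np.diff(a,axis=0)[:,:2]; return np.degrees(np.arctan2(d[:,1],d[:,0]))%90, np.linalg.norm(d,axis=1)
z0=.080
q=plane(s,fs([(497,238),(648,238),(655,140)]),z0+.088);print("shoulder side",q,ang(q),(q[0]+q[2])/2)
q=plane(w,fw([(40,225),(397,297)]),z0+.088);print("shoulder wrist",q,ang(q))
q=plane(w,fw([(50,28),(397,103)]),.056);print("lip wrist",q,ang(q))
q=plane(w,fw([(88,115),(345,165)]),.046);print("pocket top edge wrist",q,ang(q))
q=plane(s,fs([(480,482),(690,486)]),.056);print("lip side",q,ang(q))
# cap top circle wrist: fit ellipse of very bright
I=w["color"];m=cv2.inRange(I,(200,225,240),(255,255,255))
n,l,st,ce=cv2.connectedComponentsWithStats(m);i=1+np.argmax(st[1:,4]);print(st[i],ce[i],plane(w,ce[i],z0+.133))
c=max(cv2.findContours((l==i).astype('uint8'),0,1)[0],key=len);e=cv2.fitEllipse(c);print(e,plane(w,e[0],z0+.133))
m=cv2.inRange(s["color"],(225,225,225),(255,255,255))
print("bot cap side",plane(s,fs([(571,85)]),z0+.133))
```

```text
shoulder side [[0.56667057 0.21075856 0.168     ]
 [0.61822426 0.20139094 0.168     ]
 [0.62908836 0.25663664 0.168     ]] (array([79.70137278, 78.87471191]), array([0.05239785, 0.05630379])) [0.59787946 0.2336976  0.168     ]
shoulder wrist [[0.62987108 0.26251834 0.168     ]
 [0.62054851 0.21123375 0.168     ]] (array([79.69720907]), array([0.05212504]))
lip wrist [[0.65200285 0.27214041 0.056     ]
 [0.63776185 0.19662769 0.056     ]] (array([79.31998659]), array([0.07684384]))
pocket top edge wrist [[0.63254103 0.26463342 0.046     ]
 [0.62258905 0.20616705 0.046     ]] (array([80.33985896]), array([0.05930732]))
lip side [[0.55216386 0.21019275 0.056     ]
 [0.62903176 0.19393857 0.056     ]] (array([78.06034213]), array([0.07856764]))
[ 225  219  108  101 8476] [278.89865503 268.80096744] [[0.59949398 0.23958583 0.213     ]]
((278.9016418457031, 268.80621337890625), (99.32112884521484, 106.79322052001953), 88.63822937011719) [[0.59949138 0.23958438 0.213     ]]
bot cap side [[0.59776979 0.23185916 0.213     ]]
```

Run:
```python
from h import *
w=np.load("pics/wrist2.npz");s=np.load("pics/side2.npz")
gs=lambda P:((proj(s,P)-[210,95]+.5)*6.25-.5+[400,0]).round()
gw=lambda P:((proj(w,P)-[230,130]+.5)*4-.5).round()
C=np.array([.5975,.2405]);a=np.radians(-10.4);R=np.array([[np.cos(a),-np.sin(a)],[np.sin(a),np.cos(a)]])
def sq(h,z):return [[*(C+R@np.array(v)*h),z] for v in((-1,-1),(1,-1),(1,1),(-1,1))]
print("tip near",gs([[.5958,.2397-.0256,.1855],[.5958,.2397-.036,.1855]]))
for n,h,z in(("lip",.0395,.056),("pocket",.0298,.046),("floor",.0298,.006),("foot",.045,.006),("shoulder",.028,.168),("under",.028,.08)):
    print(n,"side",gs(sq(h,z)).tolist(),"wrist",gw(sq(h,z)).tolist())
th=np.linspace(0,6.28,9)[:-1]
print("captop side",gs([[*(C+.026*np.array([np.cos(t),np.sin(t)])),.213] for t in th]).tolist())
```

```text
tip near [[576. 182.]
 [580. 200.]]
lip side [[479.0, 485.0], [690.0, 485.0], [695.0, 347.0], [493.0, 347.0]] wrist [[323.0, 475.0], [404.0, 142.0], [50.0, 68.0], [-11.0, 409.0]]
pocket side [[508.0, 487.0], [666.0, 487.0], [670.0, 383.0], [518.0, 383.0]] wrist [[289.0, 414.0], [346.0, 170.0], [89.0, 117.0], [42.0, 365.0]]
floor side [[515.0, 563.0], [669.0, 563.0], [673.0, 459.0], [524.0, 459.0]] wrist [[279.0, 367.0], [330.0, 148.0], [100.0, 100.0], [58.0, 323.0]]
foot side [[473.0, 590.0], [707.0, 590.0], [712.0, 434.0], [489.0, 433.0]] wrist [[322.0, 432.0], [402.0, 101.0], [52.0, 27.0], [-9.0, 366.0]]
shoulder side [[490.0, 226.0], [650.0, 226.0], [655.0, 129.0], [500.0, 129.0]] wrist [[332.0, 649.0], [420.0, 301.0], [37.0, 223.0], [-29.0, 581.0]]
under side [[507.0, 416.0], [658.0, 416.0], [663.0, 318.0], [516.0, 318.0]] wrist [[293.0, 454.0], [353.0, 201.0], [84.0, 145.0], [35.0, 404.0]]
captop side [[642.0, 63.0], [612.0, 34.0], [557.0, 27.0], [507.0, 45.0], [492.0, 78.0], [520.0, 107.0], [577.0, 115.0], [627.0, 96.0]]
```

Projections of the estimated holder and bottle match the wrist view to about 1 mm and the yaws agree. I'll shift 0.8 mm in y and lower carefully.

```bash
python3 -m pendant '0 -0.01 0.15 0 0 0 -1; 0 -0.01 0.3 0 0 0 -1; 0 -0.01 0.36 0 0 0 -1; 0 -0.01 0.42 0 0 0 -1; 0 -0.01 0.46 0 0 0 -1; 0 -0.01 0.5 0 0 0 -1; 0 -0.01 0.5 0 0 0 -1'
python3 -c "
from workcell import *
o=get_obs();print(o['ft_force'],o['wrist_torque'],o['tool_pos'])"
```

```text
clock: 6.0
tool_pos: [0.5957, 0.2408, 0.1455]
orientation: [3.141, 0.001, 0.022]
ft_force: [-0.3, 0.2, -3.6]
gripper_width: 0.0512
grasp_force: 60.0
[-0.29050509  0.19099854 -3.56085409] [-0.04145064  0.0155105  -0.03962321] [0.59572996 0.2407534  0.14546193]
```

No contact force with the base already past the pocket mouth. Continue down.

```bash
python3 -m pendant '0 0 0.1 0 0 0 -1; 0 0 0.2 0 0 0 -1; 0 0 0.3 0 0 0 -1; 0 0 0.36 0 0 0 -1; 0 0 0.4 0 0 0 -1; 0 0 0.4 0 0 0 -1'
python3 -m pendant '0 0 0.01 0 0 0 -1; 0 0 0.02 0 0 0 -1; 0 0 0.03 0 0 0 -1; 0 0 0.03 0 0 0 -1'
```

```text
clock: 6.6
tool_pos: [0.5956, 0.2407, 0.1131]
orientation: [3.141, 0.001, 0.022]
ft_force: [-1.7, 0.6, -3.8]
gripper_width: 0.0509
grasp_force: 60.0
clock: 7.0
tool_pos: [0.5963, 0.241, 0.1122]
orientation: [-3.141, -0.001, 0.022]
ft_force: [-0.1, 0.5, -2.1]
gripper_width: 0.0509
grasp_force: 60.0
```

```bash
python3 -m pendant '0 0 0.01 0 0 0 -1; 0 0 0.02 0 0 0 -1; 0 0 0.02 0 0 0 -1'
python3 -m pendant '0 0 0.01 0 0 0 -1; 0 0 0.02 0 0 0 -1; 0 0 0.02 0 0 0 -1'
```

```text
clock: 7.3
tool_pos: [0.5967, 0.2416, 0.1118]
orientation: [-3.14, -0.003, 0.022]
ft_force: [-1.0, 0.0, 6.0]
gripper_width: 0.0511
grasp_force: 60.0
clock: 7.6
tool_pos: [0.5967, 0.2419, 0.111]
orientation: [-3.139, -0.003, 0.022]
ft_force: [-2.9, 1.7, 9.5]
gripper_width: 0.051
grasp_force: 60.0
```

Seated: contact force appears at 0.111 m, as expected. Unscrew, first half.

```bash
python3 -m pendant '0 0 0 0 0 -0.1 -1; 0 0 0 0 0 -0.25 -1; 0 0 0 0 0 -0.4 -1; 0 0 0 0 0 -0.55 -1; 0 0 0 0 0 -0.7 -1; 0 0 0 0 0 -0.7 -1' 60
python3 - <<'E'
from workcell import *
from h import *
o=get_obs();print(o["tool_pos"],o["orientation"],o["ft_force"],o["wrist_torque"])
r=read_camera("wrist");np.savez("pics/w4.npz",**r);cv2.imwrite("pics/w4.png",r["color"])
E
```

```text
clock: 8.2
tool_pos: [0.5979, 0.241, 0.1113]
orientation: [3.139, -0.005, 0.574]
ft_force: [-1.0, -0.2, 8.0]
gripper_width: 0.0511
grasp_force: 60.0
[0.59792828 0.24101165 0.11129938] [ 3.13908388 -0.00533633  0.57428992] [-0.97950247 -0.23797106  8.02391431] [-0.16227137  0.12267936  0.07640216]
```

View pics/w4.png

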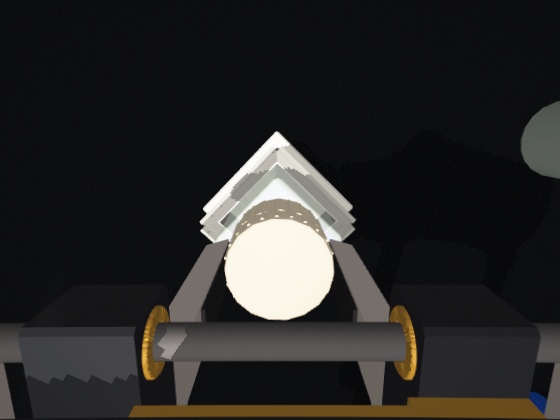

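The bottle is square in the holder: shoulder corner (277,165) lines up with the holder corner (277,133), cap at (279,268). Finish the turn.

```bash
python3 -m pendant '0 0 0 0 0 -0.15 -1; 0 0 0 0 0 -0.3 -1; 0 0 0 0 0 -0.4 -1' 
python3 -c "
from workcell import *
o=get_obs();print(o['wrist_torque'])"
python3 -m pendant '0 0 0 0 0 -0.15 -1; 0 0 0 0 0 -0.3 -1; 0 0 0 0 0 -0.3 -1;0 0 0 0 0 -0.3 -1' 
python3 -c "
from workcell import *
o=get_obs();print(o['wrist_torque'])"
```

```text
clock: 8.55
tool_pos: [0.5982, 0.2408, 0.1114]
orientation: [3.137, -0.004, 0.89]
ft_force: [0.8, -0.3, 8.0]
gripper_width: 0.051
grasp_force: 60.0
[-0.24913414  0.02672734  0.03047549]
clock: 8.95
tool_pos: [0.5984, 0.2408, 0.1114]
orientation: [3.136, -0.003, 1.122]
ft_force: [-0.0, -0.3, 9.4]
gripper_width: 0.0513
grasp_force: 60.0
[-0.32151714 -0.09198303  0.0611363 ]
```

Turned 1.10 rad. Lift a little and check the force for a dragged bottle.

```bash
python3 -m pendant '0 0 -0.02 0 0 0 -1; 0 0 -0.04 0 0 0 -1; 0 0 -0.06 0 0 0 -1; 0 0 -0.08 0 0 0 -1; 0 0 -0.08 0 0 0 -1'
python3 - <<'E'
from workcell import *
from h import *
A=np.zeros((600,800,3),np.uint8)
r=read_camera("side");A[:]=cv2.resize(r["color"][95:185,185:305],(800,600),interpolation=cv2.INTER_CUBIC);cv2.imwrite("pics/s5.png",A)
o=get_obs();print(o["tool_pos"],o["orientation"],o["ft_force"],o["wrist_torque"])
E
```

```text
clock: 9.45
tool_pos: [0.5961, 0.2407, 0.1146]
orientation: [3.141, 0.0, 1.122]
ft_force: [1.0, -0.4, 0.8]
gripper_width: 0.0512
grasp_force: 60.0
[0.59622975 0.24068409 0.11454362] [3.14093663e+00 1.32435594e-05 1.12192571e+00] [ 1.55401292 -1.53588872  0.67859818] [-0.19330341 -0.33383543 -0.08233084]
```

View pics/s5.png

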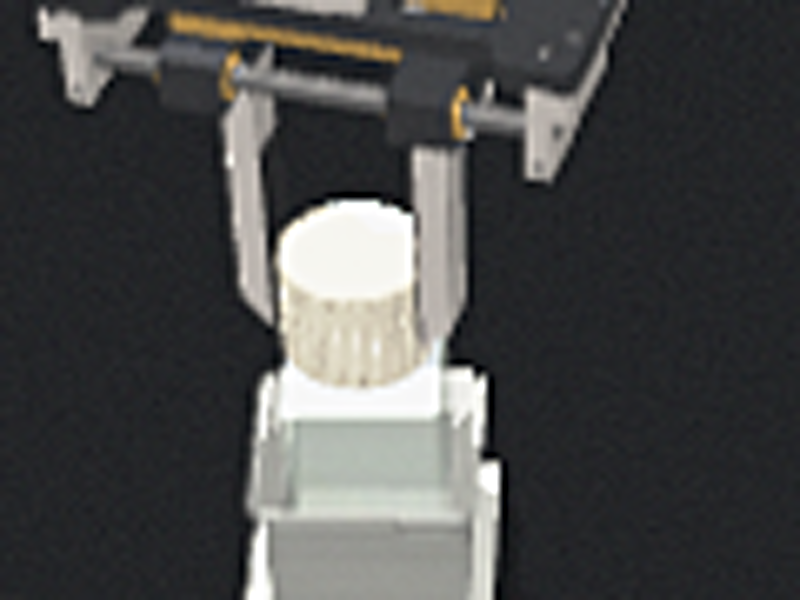

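The side view shows the bottle still low in the holder, shoulder at about (360,395), with the cap in the fingers at (350,290). The force is near zero, so the bottle is not being lifted yet. Lift further and check again.

```bash
python3 -m pendant '0 0 -0.04 0 0 0 -1; 0 0 -0.08 0 0 0 -1; 0 0 -0.12 0 0 0 -1; 0 0 -0.12 0 0 0 -1;0 0 -0.12 0 0 0 -1'
python3 - <<'E'
from workcell import *
from h import *
r=read_camera("side");np.savez("pics/s6.npz",**r)
A=np.zeros((600,800,3),np.uint8);A[:]=cv2.resize(r["color"][95:185,185:305],(800,600),interpolation=cv2.INTER_CUBIC);cv2.imwrite("pics/s6.png",A)
o=get_obs();print(o["tool_pos"],o["ft_force"],o["wrist_torque"])
# shoulder front edge row before/after (bright->dark) columns
for f in("pics/s5.png","pics/s6.png"):
    I=cv2.imread(f,0); print([int(np.argmin(np.diff(I[395:450,c].astype(int)))+395) for c in(310,340,370,400,430)])
E
```

```text
clock: 10.0
tool_pos: [0.596, 0.2405, 0.1245]
orientation: [3.141, 0.0, 1.122]
ft_force: [0.9, -0.8, 0.8]
gripper_width: 0.051
grasp_force: 60.0
[0.59599395 0.24052458 0.12445521] [ 0.66613179 -1.75337649 -0.4736288 ] [-0.32268321 -0.16624679 -0.03674922]
[416, 419, 416, 417, 416]
[417, 416, 419, 418, 418]
```

The shoulder edge did not move, so the bottle stays seated and the cap is free. Raise to the final height, TCP at about 0.1525 (20 mm above the rim).

```bash
python3 -m pendant '0 0 -0.08 0 0 0 -1; 0 0 -0.16 0 0 0 -1; 0 0 -0.24 0 0 0 -1; 0 0 -0.31 0 0 0 -1; 0 0 -0.35 0 0 0 -1; 0 0 -0.35 0 0 0 -1; 0 0 -0.35 0 0 0 -1; 0 0 -0.35 0 0 0 -1'
python3 - <<'E'
from workcell import *
from h import *
o=get_obs();print(o["tool_pos"],o["ft_force"],o["wrist_torque"],o["joint_vel"].round(3))
r=read_camera("side");A=cv2.resize(r["color"][85:185,175:308],(800,600),interpolation=cv2.INTER_CUBIC);cv2.imwrite("pics/s7.png",A)
E
```

```text
clock: 10.85
tool_pos: [0.5957, 0.2407, 0.1519]
orientation: [-3.141, 0.001, 1.122]
ft_force: [0.3, 0.3, -0.1]
gripper_width: 0.051
grasp_force: 60.0
[0.59565973 0.24074009 0.15190048] [ 0.32108119  0.25304705 -0.06734042] [-0.01257038 -0.02654541  0.06377885] [-0.     0.002  0.001 -0.     0.    -0.   ]
```

View pics/s7.png

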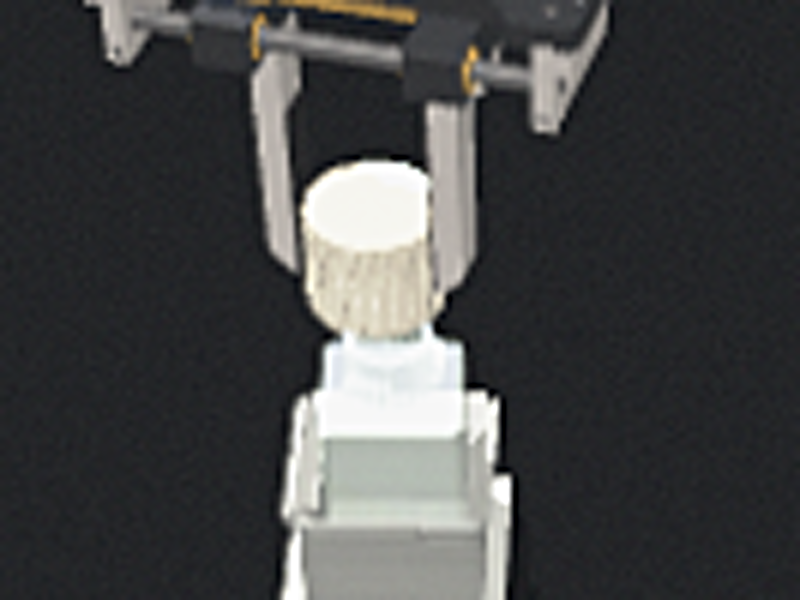

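The cap is level, well above the open neck at (390,370), and the bottle is seated. The cap sits about 2–3 mm to the left, so I'll centre it by 2 mm in x and hand in.

```bash
python3 -m pendant '0.005 0.011 0 0 0 0 -1; 0.011 0.022 -0.005 0 0 0 -1; 0.011 0.022 -0.005 0 0 0 -1; 0.011 0.022 -0.005 0 0 0 -1; 0.011 0.022 -0.005 0 0 0 -1'
python3 -c "
from workcell import *
print(job_done())"
```

```text
clock: 11.4
tool_pos: [0.5978, 0.2408, 0.1526]
orientation: [-3.142, 0.0, 1.122]
ft_force: [-0.1, -0.4, -0.7]
gripper_width: 0.051
grasp_force: 60.0
the job is handed in; nothing more can be done
None
```

The bottle is seated in the holder, and the cap, unscrewed by 1.10 rad, is held level about 2 cm above the open neck; the job was handed in at 11.4 s, and no verdict was returned.

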